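# Lock the long suction tube into the open push-fit dust outlet

### The job

Take the longer of the two aluminium suction tubes out of the wooden stand and push it, pointed end down, into the open push-fit dust outlet on the table until it is fully home and locked, then let go. Leave the short tube where it is in the stand.

Things in the scene. Friction and masses are not known exactly. Their poses are not given: they have to be found in the camera images.
- long_tube: Longer aluminium tube: 150 mm long, 32 mm thick, 110 g, upright in one of two wells (90 mm apart) of a 35 mm tall wooden stand; its lowest 25 mm are hidden in the well. Origin: centre of its lower end, z up its axis. Lowest 12 mm taper to 20 mm; locking groove, 26 mm thick, 18 to 42 mm up; plain above, best gripped within 50 mm of the top.
- short_tube: Shorter aluminium tube: 95 mm long, otherwise of the same shape and 32 mm thick, upright in the stand's other well, its axis 90 mm from the long tube's. Origin: centre of its lower end, z up its axis. It stays where it is.
- fitting: Open push-fit dust outlet fixed to the table: grey body on a flange 84 mm wide. Origin: centre of its underside, z up. Funnel mouth 60 mm wide inside at the rim, 80 mm up; 35 mm bore from 55 mm up down to its floor at 10 mm, where a tube's end stands when home. Three spring catches 40 mm up stop a dropped tube with its end about 38 mm up; a push of 10 to 20 N drives it past and they lock it.
- capped: A second dust outlet on the same 84 mm flange, 86 mm tall, closed by a ribbed grey screw cap 70 mm wide with a grip bar on top. Not used; fixed to the table. Origin: centre of its underside, z up.
Mind the look-alikes: they are no part of the job. Leave any blue or orange look-alike of the long_tube alone.

How it is judged:
By the outcome, as a careful person would: the job done as asked, in the order asked, and still so for the second after the job is handed in, with the robot touching nothing.
It also fails if it takes over 45 s, if anything falls off the work surface, if the arm or the gripper's body presses on something with over 40 N, if the wrist force passes 120 N, or if a joint passes its speed limit or range.

### The arm

A 6-joint arm with a two-finger parallel gripper is mounted at the origin on the work surface. World frame = base frame: x ahead of the robot, y to its left, z up, the work surface at z = 0. Lengths are in m, angles in degrees, forces in N, time in s.
With the tool pointing down it reaches from about 0.275 to 0.75 m from the base axis. Payload 10.2 kg.
Tool frame: the origin (TCP) lies midway between the tips of the shut fingers; the grasp point (between the pads) lies 19 mm behind it (manip.grasp_offset is the distance from the TCP to the grasp point, in m); z points along the fingers, y is the direction in which the jaws open and shut (so a half turn about z gives the same grasp; the last joint's range is limited). The gripper opens to 88 mm and grips with 3 to 60 N. Pads are 18 mm wide; open, the fingers measure 123 mm over their backs; the gripper's body (75 mm by 187 mm) begins 45 mm behind the grasp point.
Start: joints at [-85.164, 17.928, 85.812, -0, 76.261, -12.8], TCP at [0.159, -0.5, 0.239] pointing down, gripper open.
Joint ranges: [-168.41, 168.41], [-55.51, 124.54], [10.69, 146.95], [-70.63, 250.63], [1, 178], [-165.06, 165.06]. Speed limits (degrees/s): [136.94, 136.94, 172.46, 180, 180, 180].

### API

Orientations are given as a 3x3 rotation matrix whose columns are the frame's x, y, z axes.
In Python, from bench import manip, imaging, hand_in gives the robot as it stands. The module is installed in compiled form; this text tells all that it offers.
- The arm moves only by the tool carry_out, never from a script. Its argument "motion" is a list of rows, each an object with "claw": the closure, from -1 (fully open) to 1 (shut), so that 0 is half open; "dp": the shift along the tool's x, y, z in mm, a list of three; "dr": the turn, a rotation vector about the tool's x, y, z in degrees, a list of three. In form: [{"claw": claw, "dp": [tx, ty, tz], "dr": [wx, wy, wz]}, ...]. A call has 1 to 5 rows; each row shifts and turns the commanded pose from where the row before left it, along the tool's axes as they then stand; what a row does not reach is not made up. A row lasts 1/10 s, in which the tool goes at most 50 mm and 8.59 degrees, less where a joint would pass 70% of its speed; a pose out of reach is approached as far as the arm can. A call with a gripper value outside its range is refused whole. The fingers move at their own pace and stop on an object; "force" is the grip in N (left out, the last holds). Time passes only in rows, so rows that do not move let the fingers close. It gives the time, the measured TCP pose, the force and the opening at its end, in the units of the state.
- manip.state(): the state, without advancing time (a new reading comes with each control period).
- imaging.camera(name): name is "scene" or "side" or "wrist"; returns a dict with "frame" (480x640x3 uint8, blue, green, red), "fx", "fy", "cx", "cy" (pixels), "R" (3x3) and "t" (3): a world point X has camera coordinates R X + t. Camera axes: x right, y down, z forward; pixel columns grow to the right and rows downward; lengths in m; the calibration is good to about 2 mm. A picture is of the moment at which its call begins. There is no depth.
- hand_in(): hands the job in, once; it reports no verdict.
The state is a dict: "t": time; "joint_positions": joint angles; "dq": joint speeds; "tau": joint torques, N m; "ee_pos": TCP position; "tcp_rot": TCP orientation; "contact_force": force on the tool from outside, world axes, zero at the start; "ft_torque": the same for the moment, N m; "grip_width": finger opening in m.
Only numpy, scipy, OpenCV 4.12 (cv2) and the standard library are available. Lean on these libraries where they do the work, as an engineer would, in place of code of your own. Each camera call takes 0.05 s, during which the arm holds its last target. There are 200 camera calls.

## Working session

There is one attempt and no reset: what is moved stays moved. The work goes in short steps, Python scripts to look and compute and a tool call to move; the robot and the scene stay as the last step left them, time stands still between calls to the robot, and variables do not carry over. Pictures are saved under pics/ and viewed, about 8 in all and at most 12, crops included, and the job is handed in when it is done.

Besides the shell and the picture viewer there is one more tool, called after "Emit:" as name(argument=value, ...), one argument or row to a line, values as JSON. carry_out: Moves the arm, as the interface text tells. Its arguments: {"type":"object","properties":{"motion":{"type":"array"},"force":{"type":"number"}},"required":["motion"]}

```bash
mkdir -p pics; cat > h.py <<'E'
import numpy as np, cv2
from bench import manip, imaging
def ray(c,u,v):
    d=c["R"].T@np.array([(u-c["cx"])/c["fx"],(v-c["cy"])/c["fy"],1.]); return -c["R"].T@c["t"], d
def onz(c,u,v,z):
    o,d=ray(c,u,v); return o+d*(z-o[2])/d[2]
def proj(c,X):
    p=c["R"]@np.array(X)+c["t"]; return np.array([c["fx"]*p[0]/p[2]+c["cx"],c["fy"]*p[1]/p[2]+c["cy"]])
E
python3 - <<'E'
from h import *
import pickle
d={}
for n in ("scene","side"):
    c=imaging.camera(n); d[n]=c; cv2.imwrite(f"pics/{n}0.png",c["frame"]); print(n,-c["R"].T@c["t"])
pickle.dump(d,open("c0.pkl","wb")); s=manip.state(); print(s["tcp_rot"],s["contact_force"],s["t"])
E
```

```text
scene [1.19037592 0.168112   0.78177511]
side [0.28932248 0.49989173 0.59530815]
[[ 9.52991965e-01  3.02995560e-01 -7.26624641e-05]
 [ 3.02995452e-01 -9.52991361e-01  1.10570855e-03]
 [ 2.65778079e-04 -1.07574776e-03 -9.99999386e-01]] [-0.05922664 -0.20419658 -1.0248697 ] 0.1
```

View pics/scene0.png

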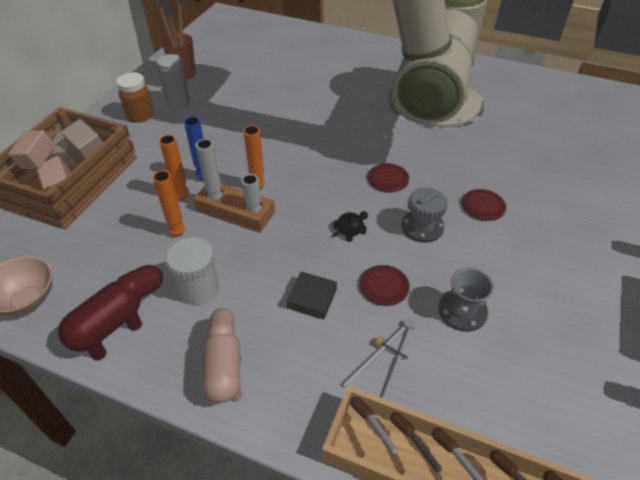

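View pics/side0.png

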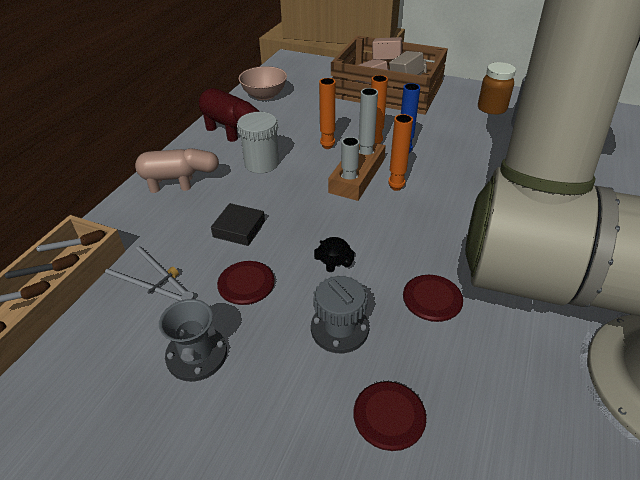

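The scene view shows the long tube's top at about (207,145), the short one's at (251,180) and the open fitting's rim at (470,285). The side view has them at (369,93), (349,143) and (186,322). Three orange tubes and a blue one stand close around the stand, so I need the clearances.

```bash
python3 - <<'E'
from h import *
import pickle
d=pickle.load(open("c0.pkl","rb"))
P={"scene":dict(long=(207,146,.16),short=(251,180,.105),rim=(470,285,.08),o1=(168,141,.15),o2=(162,176,.15),o3=(253,131,.15),blue=(193,122,.15),jar=(191,252,.1)),
"side":dict(long=(369,93,.16),short=(349,143,.105),rim=(186,322,.08),o2=(327,82,.15),o1=(379,79,.15),o3=(402,119,.15),blue=(411,88,.15),jar=(257,124,.1))}
def tri(a,b):
    (o1,d1),(o2,d2)=a,b; d1=d1/np.linalg.norm(d1);d2=d2/np.linalg.norm(d2)
    A=sum(np.eye(3)-np.outer(q,q) for q in(d1,d2)); bb=sum((np.eye(3)-np.outer(q,q))@o for o,q in((o1,d1),(o2,d2)))
    return np.linalg.solve(A,bb)
for k in P["scene"]:
    a=P["scene"][k];b=P["side"][k]
    print(k,*[np.round(onz(d[n],*P[n][k]),3)[:2] for n in P],"tri",np.round(tri(ray(d["scene"],*a[:2]),ray(d["side"],*b[:2])),3))
E
```

```text
long [ 0.549 -0.32 ] [ 0.544 -0.323] tri [ 0.545 -0.323  0.158]
short [ 0.549 -0.235] [ 0.548 -0.232] tri [ 0.549 -0.235  0.104]
rim [0.615 0.197] [0.608 0.204] tri [0.611 0.199 0.074]
o1 [ 0.554 -0.404] [ 0.551 -0.405] tri [ 0.551 -0.406  0.148]
o2 [ 0.642 -0.358] [ 0.641 -0.356] tri [ 0.642 -0.358  0.149]
o3 [ 0.465 -0.269] [ 0.465 -0.271] tri [ 0.465 -0.269  0.151]
blue [ 0.484 -0.392] [ 0.482 -0.39 ] tri [ 0.482 -0.393  0.149]
jar [ 0.741 -0.248] [ 0.739 -0.238] tri [ 0.742 -0.246  0.098]
```

Emit:
carry_out(
  motion=[
    {"claw": -1, "dp": [20, -2, 0], "dr": [0, 0, 0]},
    {"claw": -1, "dp": [40, -5, 0], "dr": [0, 0, 0]},
    {"claw": -1, "dp": [40, -5, 0], "dr": [0, 0, 0]},
    {"claw": -1, "dp": [40, -5, 0], "dr": [0, 0, 0]},
    {"claw": -1, "dp": [40, -5, 0], "dr": [0, 0, 0]},
  ],
)

```text
t: 0.6
ee_pos: [0.3252, -0.4238, 0.2385]
tcp_rot: [[0.953, 0.303, -0.0], [0.303, -0.953, 0.001], [-0.0, -0.001, -1.0]]
contact_force: [0.1, -0.7, -0.4]
grip_width: 0.088
```

Emit:
carry_out(
  motion=[
    {"claw": -1, "dp": [40, -5, 0], "dr": [0, 0, 0]},
    {"claw": -1, "dp": [40, -5, 0], "dr": [0, 0, 0]},
    {"claw": -1, "dp": [40, -5, 0], "dr": [0, 0, 0]},
    {"claw": -1, "dp": [40, -5, 0], "dr": [0, 0, 0]},
    {"claw": -1, "dp": [40, -5, 0], "dr": [0, 0, 0]},
  ],
)

```text
t: 1.1
ee_pos: [0.5083, -0.3394, 0.2384]
tcp_rot: [[0.953, 0.303, -0.001], [0.303, -0.953, 0.0], [-0.0, -0.001, -1.0]]
contact_force: [0.3, -0.1, 0.8]
grip_width: 0.0879
```

Emit:
carry_out(
  motion=[
    {"claw": -1, "dp": [25, -2, 0], "dr": [0, 0, -8.5]},
    {"claw": -1, "dp": [0, 0, 0], "dr": [0, 0, -8.5]},
    {"claw": -1, "dp": [0, 0, 0], "dr": [0, 0, -8.5]},
    {"claw": -1, "dp": [0, 0, 0], "dr": [0, 0, -8.5]},
    {"claw": -1, "dp": [0, 0, 0], "dr": [0, 0, -8.5]},
  ],
)

```text
t: 1.6
ee_pos: [0.5301, -0.3308, 0.2382]
tcp_rot: [[0.492, 0.87, -0.001], [0.87, -0.492, 0.001], [0.0, -0.001, -1.0]]
contact_force: [-0.8, 0.2, 0.5]
grip_width: 0.0883
```

Emit:
carry_out(
  motion=[
    {"claw": -1, "dp": [0, 0, 0], "dr": [0, 0, -8.5]},
    {"claw": -1, "dp": [0, 0, 0], "dr": [0, 0, -8.5]},
    {"claw": -1, "dp": [0, 0, 0], "dr": [0, 0, -8.5]},
    {"claw": -1, "dp": [0, 0, 0], "dr": [0, 0, -8.5]},
    {"claw": -1, "dp": [0, 0, 0], "dr": [0, 0, -8.5]},
  ],
)

```text
t: 2.1
ee_pos: [0.5301, -0.3308, 0.2382]
tcp_rot: [[-0.225, 0.974, -0.001], [0.974, 0.225, 0.001], [0.001, -0.001, -1.0]]
contact_force: [0.4, -0.5, 0.0]
grip_width: 0.0885
```

Emit:
carry_out(
  motion=[
    {"claw": -1, "dp": [0, 0, 0], "dr": [0, 0, 0]},
    {"claw": -1, "dp": [0, 0, 0], "dr": [0, 0, 0]},
  ],
)

```text
t: 2.3
ee_pos: [0.5301, -0.3309, 0.2384]
tcp_rot: [[-0.215, 0.977, -0.0], [0.977, 0.215, 0.0], [0.0, -0.0, -1.0]]
contact_force: [0.4, -0.0, 0.1]
grip_width: 0.0881
```

```bash
python3 - <<'E'
from h import *
import pickle
c=imaging.camera("wrist"); cv2.imwrite("pics/w1.png",c["frame"]); pickle.dump(c,open("w1.pkl","wb"))
s=manip.state(); print(s["ee_pos"],np.round(s["tcp_rot"],3),np.round(s["joint_positions"],1), -c["R"].T@c["t"], proj(c,[.546,-.322,.16]))
E
```

```text
[ 0.53013457 -0.3308957   0.23849544] [[-0.215  0.977 -0.   ]
 [ 0.977  0.215  0.   ]
 [ 0.    -0.    -1.   ]] [-42.7  30.9  66.8   0.   82.4 -55.1] [ 0.51365118 -0.25624262  0.38588106] [345.53018013 239.96256436]
```

View pics/w1.png

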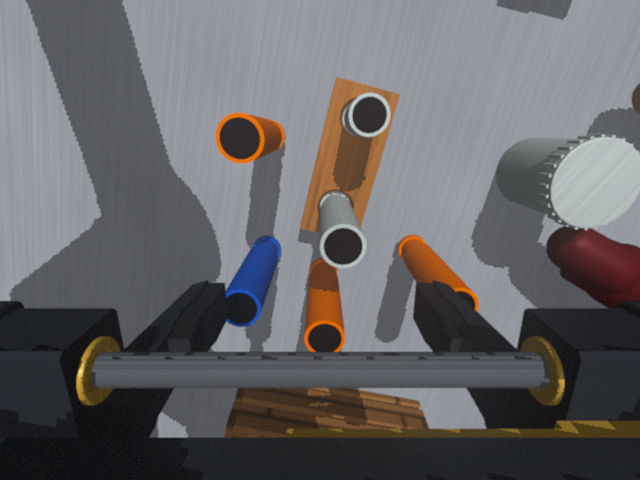

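The wrist view shows the long tube's top at (344,246), against a predicted (345.5,240). The short tube is at (368,115), and the fingers are lined up clear of the blue and orange tubes.

```bash
python3 - <<'E'
from h import *
import pickle
c=pickle.load(open("w1.pkl","rb"))
T=np.array([[-.215,.977,0],[.977,.215,0],[0,0,-1]])
p=np.array([.53013,-.3309,.2385])
for n,u,v,z in (("long",344,246,.16),("short",368,115,.105),("blue",243,306,.15),("o1",324,337,.15),("o2",462,300,.15),("o3",239,138,.15)):
    X=onz(c,u,v,z); print(n,np.round(X,4),np.round(1000*T.T@(X-p),1))
E
```

```text
long [ 0.546  -0.3265  0.16  ] [ 0.9 16.5 78.5]
short [ 0.547  -0.2366  0.105 ] [ 88.5  36.8 133.5]
blue [ 0.4837 -0.3928  0.15  ] [-50.5 -58.7  88.5]
o1 [ 0.5498 -0.406   0.15  ] [-77.6   3.   88.5]
o2 [ 0.6447 -0.3522  0.15  ] [-45.5 107.3  88.5]
o3 [ 0.4626 -0.2717  0.15  ] [ 72.3 -53.3  88.5]
```

Emit:
carry_out(
  motion=[
    {"claw": -1, "dp": [1.5, 16.5, 0], "dr": [0, 0, 0]},
    {"claw": -1, "dp": [0, 0, 20], "dr": [0, 0, 0]},
    {"claw": -1, "dp": [0, 0, 35], "dr": [0, 0, 0]},
    {"claw": -1, "dp": [0, 0, 40], "dr": [0, 0, 0]},
    {"claw": -1, "dp": [0, 0, 30], "dr": [0, 0, 0]},
  ],
)

```text
t: 2.85
ee_pos: [0.5454, -0.3253, 0.1113]
tcp_rot: [[-0.216, 0.976, -0.001], [0.976, 0.216, 0.001], [0.002, -0.001, -1.0]]
contact_force: [0.6, -0.2, -1.1]
grip_width: 0.0883
```

Emit:
carry_out(
  motion=[
    {"claw": 0.2, "dp": [0, 0, 0], "dr": [0, 0, 0]},
    {"claw": 1, "dp": [0, 0, 0], "dr": [0, 0, 0]},
    {"claw": 1, "dp": [0, 0, 0], "dr": [0, 0, 0]},
    {"claw": 1, "dp": [0, 0, 0], "dr": [0, 0, 0]},
    {"claw": 1, "dp": [0, 0, 0], "dr": [0, 0, 0]},
  ],
  force=40,
)

```text
t: 3.35
ee_pos: [0.5463, -0.3261, 0.1149]
tcp_rot: [[-0.219, 0.976, 0.001], [0.976, 0.219, -0.001], [-0.001, 0.001, -1.0]]
contact_force: [-0.3, 0.1, -0.2]
grip_width: 0.0501
```

Emit:
carry_out(
  motion=[
    {"claw": 1, "dp": [0, 0, 0], "dr": [0, 0, 0]},
    {"claw": 1, "dp": [0, 0, 0], "dr": [0, 0, 0]},
    {"claw": 1, "dp": [0, 0, 0], "dr": [0, 0, 0]},
    {"claw": 1, "dp": [0, 0, 0], "dr": [0, 0, 0]},
    {"claw": 1, "dp": [0, 0, 0], "dr": [0, 0, 0]},
  ],
)

```text
t: 3.85
ee_pos: [0.546, -0.3259, 0.1139]
tcp_rot: [[-0.219, 0.976, 0.0], [0.976, 0.219, -0.0], [-0.0, 0.0, -1.0]]
contact_force: [0.3, 0.6, 1.4]
grip_width: 0.0316
```

Emit:
carry_out(
  motion=[
    {"claw": 1, "dp": [0, 0, 0], "dr": [0, 0, 0]},
    {"claw": 1, "dp": [0, 0, -5], "dr": [0, 0, 0]},
    {"claw": 1, "dp": [0, 0, -10], "dr": [0, 0, 0]},
    {"claw": 1, "dp": [0, 0, -15], "dr": [0, 0, 0]},
  ],
)

```text
t: 4.25
ee_pos: [0.5457, -0.3256, 0.1439]
tcp_rot: [[-0.219, 0.976, -0.001], [0.976, 0.219, 0.001], [0.001, -0.001, -1.0]]
contact_force: [0.6, 0.3, -0.8]
grip_width: 0.0313
```

Emit:
carry_out(
  motion=[
    {"claw": 1, "dp": [0, 0, -25], "dr": [0, 0, 0]},
    {"claw": 1, "dp": [0, 0, -35], "dr": [0, 0, 0]},
    {"claw": 1, "dp": [0, 0, -35], "dr": [0, 0, 0]},
    {"claw": 1, "dp": [0, 0, -25], "dr": [0, 0, 0]},
    {"claw": 1, "dp": [0, 0, -5], "dr": [0, 0, 0]},
  ],
)

```text
t: 4.75
ee_pos: [0.5465, -0.3263, 0.2725]
tcp_rot: [[-0.219, 0.976, 0.004], [0.976, 0.219, -0.004], [-0.005, 0.003, -1.0]]
contact_force: [1.0, -0.4, -1.6]
grip_width: 0.0311
```

Emit:
carry_out(
  motion=[
    {"claw": 1, "dp": [15, 5, 0], "dr": [0, 0, 0]},
    {"claw": 1, "dp": [30, 11, 0], "dr": [0, 0, 0]},
    {"claw": 1, "dp": [35, 13, 0], "dr": [0, 0, 0]},
    {"claw": 1, "dp": [40, 14, 0], "dr": [0, 0, 0]},
    {"claw": 1, "dp": [40, 14, 0], "dr": [0, 0, 0]},
  ],
)

```text
t: 5.25
ee_pos: [0.5658, -0.1544, 0.2667]
tcp_rot: [[-0.219, 0.976, -0.003], [0.976, 0.219, 0.002], [0.002, -0.003, -1.0]]
contact_force: [-0.0, -0.1, -1.5]
grip_width: 0.0312
```

Emit:
carry_out(
  motion=[
    {"claw": 1, "dp": [40, 14, 0], "dr": [0, 0, 0]},
    {"claw": 1, "dp": [40, 14, 0], "dr": [0, 0, 0]},
    {"claw": 1, "dp": [40, 14, 0], "dr": [0, 0, 0]},
    {"claw": 1, "dp": [40, 14, 0], "dr": [0, 0, 0]},
    {"claw": 1, "dp": [35, 13, 0], "dr": [0, 0, 0]},
  ],
)

```text
t: 5.75
ee_pos: [0.59, 0.0513, 0.2668]
tcp_rot: [[-0.22, 0.976, -0.003], [0.976, 0.22, 0.001], [0.001, -0.003, -1.0]]
contact_force: [0.5, -0.1, -1.7]
grip_width: 0.0311
```

Emit:
carry_out(
  motion=[
    {"claw": 1, "dp": [40, 15, 0], "dr": [0, 0, 0]},
    {"claw": 1, "dp": [40, 15, 0], "dr": [0, 0, 0]},
    {"claw": 1, "dp": [35, 14, 0], "dr": [0, 0, 0]},
    {"claw": 1, "dp": [20, 8, 0], "dr": [0, 0, 0]},
    {"claw": 1, "dp": [0, 0, 0], "dr": [0, 0, 0]},
  ],
)

```text
t: 6.25
ee_pos: [0.6111, 0.1946, 0.2663]
tcp_rot: [[-0.223, 0.975, -0.004], [0.975, 0.223, 0.0], [0.001, -0.004, -1.0]]
contact_force: [0.7, 0.0, -1.5]
grip_width: 0.0313
```

Emit:
carry_out(
  motion=[
    {"claw": 1, "dp": [0, 0, 0], "dr": [0, 0, 0]},
    {"claw": 1, "dp": [0, 0, 0], "dr": [0, 0, 0]},
  ],
)

```text
t: 6.45
ee_pos: [0.612, 0.1904, 0.268]
tcp_rot: [[-0.218, 0.976, -0.001], [0.976, 0.218, -0.0], [-0.0, -0.001, -1.0]]
contact_force: [0.0, 0.5, -0.9]
grip_width: 0.0314
```

```bash
python3 - <<'E'
from h import *
import pickle
d={n:imaging.camera(n) for n in("wrist","side","scene")}; pickle.dump(d,open("c2.pkl","wb"))
cv2.imwrite("pics/w2.png",d["wrist"]["frame"])
a=[cv2.resize(d["side"]["frame"][150:400,90:290],None,fx=2,fy=2),cv2.resize(d["scene"]["frame"][120:370,380:580],None,fx=2,fy=2)]
cv2.imwrite("pics/ss2.png",np.hstack(a))
s=manip.state(); print(s["ee_pos"],np.round(s["tcp_rot"],3))
E
```

```text
[0.6124018  0.1903141  0.26868615] [[-0.218  0.976 -0.   ]
 [ 0.976  0.218 -0.   ]
 [-0.    -0.    -1.   ]]
```

View pics/w2.png

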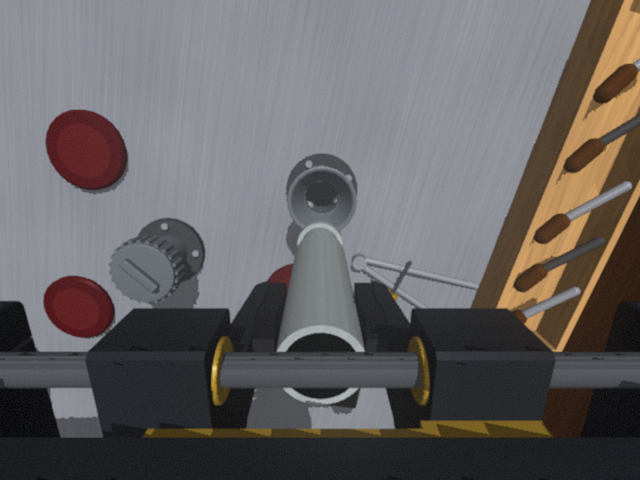

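View pics/ss2.png

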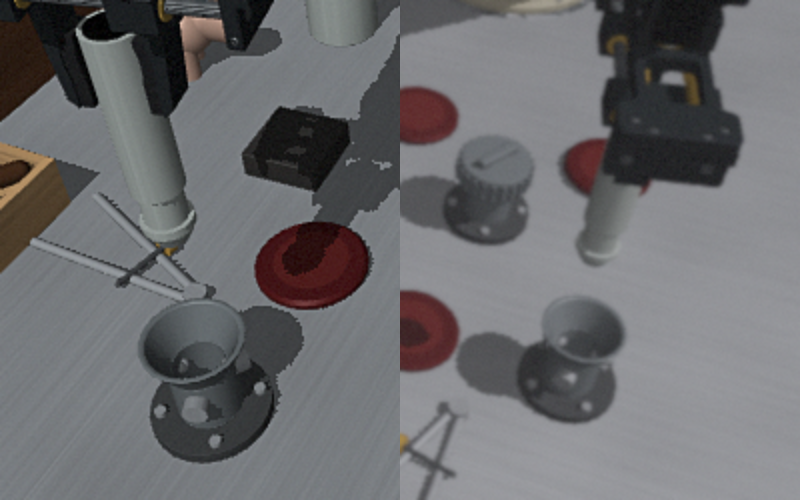

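The wrist view shows the fitting's rim centred near (322,199), with the bore at (322,195). The tube is held with its collar at about (320,235). The other two views show it upright above the fitting.

```bash
python3 - <<'E'
from h import *
import pickle
d=pickle.load(open("c2.pkl","rb")); T=np.array([[-.218,.976,0],[.976,.218,0],[0,0,-1]])
p=np.array([.6124,.1903,.2687])
c=d["wrist"]
# rim outer ellipse (hand-read extents) and other views
for n,u,v in(("wrist",322,199),("side",90+192/2,150+341/2),("scene",380+583/2,120+330/2)):
    X=onz(d[n],u,v,.08); print(n,np.round(X,4),np.round(1000*T.T@(X-p),1))
X=onz(c,322,195,.055);print("bore",np.round(X,4)); X=onz(c,322,188,.010);print("flange?",np.round(X,4))
# tube collar (18 mm up) predicted at vertical tube
b=p-[0,0,.104]
for n in d:
    q=[proj(d[n],b+[0,0,z]) for z in (.0,.012,.150)]
    print(n,np.round(q,1).tolist())
E
```

```text
wrist [0.6109 0.2033 0.08  ] [ 13.    1.3 188.7]
side [0.6093 0.202  0.08  ] [ 12.1  -0.5 188.7]
scene [0.4903 0.5009 0.08  ] [329.7 -51.5 188.7]
bore [0.6111 0.2029 0.055 ]
flange? [0.6112 0.2032 0.01  ]
wrist [[320.7, 236.9], [320.7, 241.8], [321.0, 364.6]]
side [[175.6, 268.2], [173.5, 261.2], [144.1, 163.5]]
scene [[477.6, 248.7], [479.3, 243.6], [502.6, 174.5]]
```

Emit:
carry_out(
  motion=[
    {"claw": 1, "dp": [12, 1, 0], "dr": [0, 0, 0]},
    {"claw": 1, "dp": [0, 0, 20], "dr": [0, 0, 0]},
    {"claw": 1, "dp": [0, 0, 35], "dr": [0, 0, 0]},
    {"claw": 1, "dp": [0, 0, 25], "dr": [0, 0, 0]},
    {"claw": 1, "dp": [0, 0, 10], "dr": [0, 0, 0]},
  ],
  force=60,
)

```text
t: 7.1
ee_pos: [0.6097, 0.2035, 0.1762]
tcp_rot: [[-0.219, 0.976, -0.004], [0.976, 0.219, -0.0], [0.0, -0.004, -1.0]]
contact_force: [-0.1, 0.1, -1.0]
grip_width: 0.0311
```

Emit:
carry_out(
  motion=[
    {"claw": 1, "dp": [0, 0, 6], "dr": [0, 0, 0]},
    {"claw": 1, "dp": [0, 0, 6], "dr": [0, 0, 0]},
    {"claw": 1, "dp": [0, 0, 5], "dr": [0, 0, 0]},
  ],
)

```text
t: 7.4
ee_pos: [0.6112, 0.2033, 0.1624]
tcp_rot: [[-0.219, 0.976, 0.002], [0.976, 0.219, 0.0], [-0.0, 0.002, -1.0]]
contact_force: [-0.8, 0.7, -1.8]
grip_width: 0.0305
```

Emit:
carry_out(
  motion=[
    {"claw": 1, "dp": [0, 0, 4], "dr": [0, 0, 0]},
    {"claw": 1, "dp": [0, 0, 4], "dr": [0, 0, 0]},
    {"claw": 1, "dp": [0, 0, 4], "dr": [0, 0, 0]},
    {"claw": 1, "dp": [0, 0, 4], "dr": [0, 0, 0]},
  ],
)

```text
t: 7.8
ee_pos: [0.611, 0.2031, 0.1457]
tcp_rot: [[-0.219, 0.976, 0.001], [0.976, 0.219, -0.0], [-0.0, 0.001, -1.0]]
contact_force: [0.2, -0.5, 0.0]
grip_width: 0.0307
```

Emit:
carry_out(
  motion=[
    {"claw": 1, "dp": [0, 0, 3], "dr": [0, 0, 0]},
    {"claw": 1, "dp": [0, 0, 3], "dr": [0, 0, 0]},
    {"claw": 1, "dp": [0, 0, 3], "dr": [0, 0, 0]},
  ],
)

```text
t: 8.1
ee_pos: [0.6112, 0.2029, 0.137]
tcp_rot: [[-0.219, 0.976, 0.001], [0.976, 0.219, -0.0], [-0.001, 0.001, -1.0]]
contact_force: [0.2, -1.5, 4.4]
grip_width: 0.0307
```

In the bore and at the catches. Pushing through.

Emit:
carry_out(
  motion=[
    {"claw": 1, "dp": [0, 0, 3], "dr": [0, 0, 0]},
    {"claw": 1, "dp": [0, 0, 3], "dr": [0, 0, 0]},
    {"claw": 1, "dp": [0, 0, 3], "dr": [0, 0, 0]},
  ],
)

```text
t: 8.4
ee_pos: [0.6112, 0.2031, 0.1284]
tcp_rot: [[-0.219, 0.976, 0.002], [0.976, 0.219, 0.0], [-0.0, 0.002, -1.0]]
contact_force: [1.6, -2.0, 4.3]
grip_width: 0.0314
```

Emit:
carry_out(
  motion=[
    {"claw": 1, "dp": [0, 0, 3], "dr": [0, 0, 0]},
    {"claw": 1, "dp": [0, 0, 3], "dr": [0, 0, 0]},
    {"claw": 1, "dp": [0, 0, 3], "dr": [0, 0, 0]},
  ],
)

```text
t: 8.7
ee_pos: [0.6106, 0.203, 0.118]
tcp_rot: [[-0.219, 0.976, -0.001], [0.976, 0.219, -0.0], [-0.0, -0.001, -1.0]]
contact_force: [1.2, -2.7, 0.7]
grip_width: 0.0308
```

Emit:
carry_out(
  motion=[
    {"claw": 1, "dp": [0, 0, 2], "dr": [0, 0, 0]},
    {"claw": 1, "dp": [0, 0, 2], "dr": [0, 0, 0]},
    {"claw": 1, "dp": [0, 0, 0], "dr": [0, 0, 0]},
  ],
)

```text
t: 9.0
ee_pos: [0.6107, 0.203, 0.1141]
tcp_rot: [[-0.219, 0.976, -0.001], [0.976, 0.219, -0.0], [-0.0, -0.001, -1.0]]
contact_force: [1.0, -2.5, -2.6]
grip_width: 0.0306
```

Emit:
carry_out(
  motion=[
    {"claw": 1, "dp": [0, 0, 1], "dr": [0, 0, 0]},
    {"claw": 1, "dp": [0, 0, 0], "dr": [0, 0, 0]},
  ],
)

```text
t: 9.2
ee_pos: [0.6108, 0.2031, 0.1139]
tcp_rot: [[-0.219, 0.976, 0.0], [0.976, 0.219, -0.0], [-0.0, -0.0, -1.0]]
contact_force: [0.8, -2.4, 1.5]
grip_width: 0.0308
```

Emit:
carry_out(
  motion=[
    {"claw": 1, "dp": [0, 0, 1], "dr": [0, 0, 0]},
    {"claw": 1, "dp": [0, 0, 1], "dr": [0, 0, 0]},
    {"claw": 1, "dp": [0, 0, 0], "dr": [0, 0, 0]},
  ],
)

```text
t: 9.5
ee_pos: [0.611, 0.2031, 0.1138]
tcp_rot: [[-0.219, 0.976, 0.001], [0.976, 0.219, -0.0], [-0.0, 0.001, -1.0]]
contact_force: [-4.4, -4.4, 14.2]
grip_width: 0.0307
```

```bash
python3 - <<'E'
from h import *
d={n:imaging.camera(n) for n in("side","scene")}
a=[cv2.resize(d["side"]["frame"][150:400,90:290],None,fx=2,fy=2),cv2.resize(d["scene"]["frame"][120:370,380:580],None,fx=2,fy=2)]
cv2.imwrite("pics/ss3.png",np.hstack(a))
s=manip.state(); print(s["ee_pos"],s["contact_force"])
print(2*(proj(d["side"],[.611,.203,.16])-[90,150]),2*(proj(d["side"],[.611,.203,.188])-[90,150]))
E
```

```text
[0.61101704 0.2030876  0.1137989 ] [-4.30547808 -3.99820421 14.00814293]
[162.31642587 257.16975615] [151.83208269 223.97172569]
```

View pics/ss3.png

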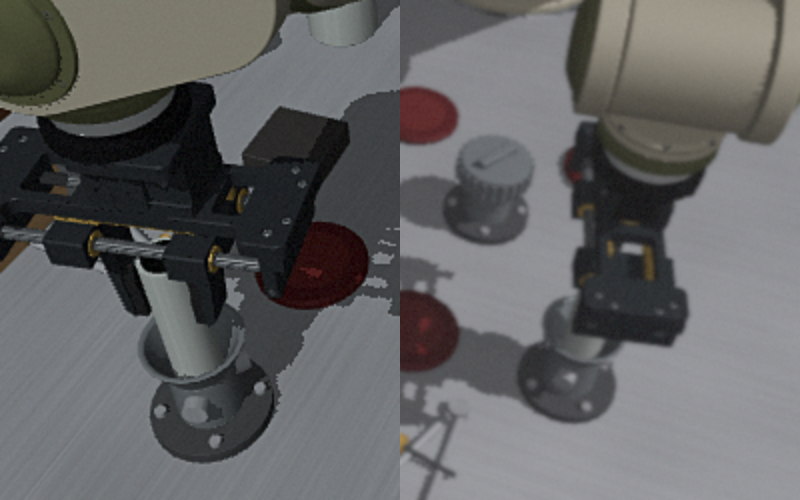

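The side view shows the tube in the funnel with its top at about (160,258), where I predict it when home. The floor reaction is 14 N and the TCP has stopped descending. One firmer press, then release.

Emit:
carry_out(
  motion=[
    {"claw": 1, "dp": [0, 0, 2], "dr": [0, 0, 0]},
    {"claw": 1, "dp": [0, 0, 0], "dr": [0, 0, 0]},
    {"claw": 1, "dp": [0, 0, 0], "dr": [0, 0, 0]},
  ],
)

```text
t: 9.9
ee_pos: [0.6113, 0.2032, 0.1137]
tcp_rot: [[-0.219, 0.976, 0.003], [0.976, 0.219, 0.0], [-0.001, 0.003, -1.0]]
contact_force: [-7.3, -4.3, 24.8]
grip_width: 0.0311
```

Emit:
carry_out(
  motion=[
    {"claw": 1, "dp": [0, 0, -4], "dr": [0, 0, 0]},
    {"claw": 0.2, "dp": [0, 0, 0], "dr": [0, 0, 0]},
    {"claw": -1, "dp": [0, 0, 0], "dr": [0, 0, 0]},
    {"claw": -1, "dp": [0, 0, 0], "dr": [0, 0, 0]},
    {"claw": -1, "dp": [0, 0, 0], "dr": [0, 0, 0]},
  ],
)

```text
t: 10.4
ee_pos: [0.6106, 0.2034, 0.1133]
tcp_rot: [[-0.219, 0.976, -0.001], [0.976, 0.219, 0.0], [0.0, -0.001, -1.0]]
contact_force: [-0.1, 0.2, 0.2]
grip_width: 0.0569
```

Emit:
carry_out(
  motion=[
    {"claw": -1, "dp": [0, 0, 0], "dr": [0, 0, 0]},
    {"claw": -1, "dp": [0, 0, 0], "dr": [0, 0, 0]},
    {"claw": -1, "dp": [0, 0, 0], "dr": [0, 0, 0]},
    {"claw": -1, "dp": [0, 0, 0], "dr": [0, 0, 0]},
  ],
)

```text
t: 10.8
ee_pos: [0.6108, 0.2031, 0.1137]
tcp_rot: [[-0.219, 0.976, -0.0], [0.976, 0.219, 0.0], [0.0, -0.0, -1.0]]
contact_force: [0.7, -0.1, -0.2]
grip_width: 0.0875
```

Next, retreat upward.

Emit:
carry_out(
  motion=[
    {"claw": -1, "dp": [0, 0, -10], "dr": [0, 0, 0]},
    {"claw": -1, "dp": [0, 0, -30], "dr": [0, 0, 0]},
    {"claw": -1, "dp": [0, 0, -40], "dr": [0, 0, 0]},
    {"claw": -1, "dp": [0, 0, -40], "dr": [0, 0, 0]},
    {"claw": -1, "dp": [-20, 0, -20], "dr": [0, 0, 0]},
  ],
)

```text
t: 11.3
ee_pos: [0.6153, 0.1852, 0.2587]
tcp_rot: [[-0.221, 0.975, 0.006], [0.975, 0.221, 0.001], [-0.0, 0.006, -1.0]]
contact_force: [-0.3, -0.6, 0.1]
grip_width: 0.0878
```

Emit:
carry_out(
  motion=[
    {"claw": -1, "dp": [-40, 0, 0], "dr": [0, 0, 0]},
    {"claw": -1, "dp": [-40, 0, 0], "dr": [0, 0, 0]},
    {"claw": -1, "dp": [-20, 0, 0], "dr": [0, 0, 0]},
    {"claw": -1, "dp": [0, 0, 0], "dr": [0, 0, 0]},
  ],
)

```text
t: 11.7
ee_pos: [0.6375, 0.0835, 0.2543]
tcp_rot: [[-0.215, 0.977, 0.001], [0.977, 0.215, -0.0], [-0.0, 0.0, -1.0]]
contact_force: [-0.1, 0.8, -0.1]
grip_width: 0.088
```

```bash
python3 - <<'E'
from h import *
d={n:imaging.camera(n) for n in("side","scene")}
c=d["side"]; a=[cv2.resize(d["side"]["frame"][190:390,90:290],None,fx=2,fy=2),cv2.resize(d["scene"]["frame"][190:390,380:580],None,fx=2,fy=2)]
b=[cv2.resize(d["side"]["frame"][60:210,290:490],None,fx=2,fy=1),cv2.resize(d["scene"]["frame"][100:250,120:320],None,fx=2,fy=1)]
cv2.imwrite("pics/f.png",np.vstack([np.hstack(a),np.hstack(b)]))
for z in(.16,.188): print(2*(proj(d["side"],[.611,.203,z])-[90,190]),2*(proj(d["scene"],[.611,.203,z])-[380,190])+[400,0])
s=manip.state(); print(s["t"],s["ee_pos"],s["contact_force"])
E
```

```text
[162.31642587 177.16975615] [610.88886831 125.05866297]
[151.83208269 143.97172569] [619.56662425 100.73598755]
11.8 [0.63696465 0.08637773 0.25426159] [0.10700592 1.55711182 0.06992345]
```

View pics/f.png

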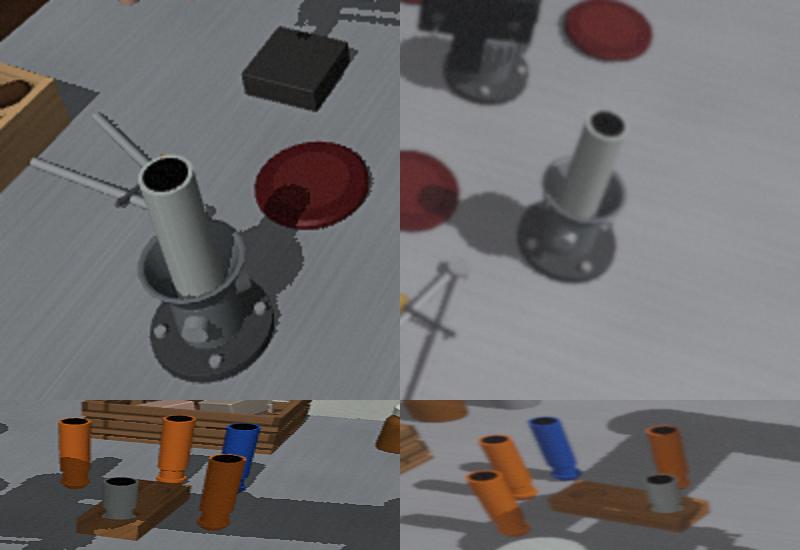

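The tube's top is at (167,175) in the side view and (605,124) in the scene view. The home height predicts (162,177) and (611,125), and an unlocked tube would sit about 33 px and 24 px higher. The short tube and all the look-alikes are untouched.

```bash
python3 -c "
from bench import hand_in; print(hand_in())"
```

```text
the job is handed in; nothing more can be done
None
```

The long tube is in the open dust outlet, pushed fully home and released, and the job is handed in at about 12 s of robot time.

- **Insertion:** the tube met only light resistance at the catches. Readings between steps showed about 4 N, below the 10 to 20 N expected, so the peak probably fell between readings. It then stopped at the height expected for the outlet's floor and did not move when pressed to about 25 N.
- **After release:** both fixed cameras show the tube's top within about 3 image pixels of the home position. A tube resting on the catches would sit 12 to 17 pixels higher.
- **Everything else:** the short tube is still in the stand, the orange and blue look-alikes stand where they were, and the gripper is clear.

I did not test the lock with a pull. I judged it locked from the depth reached and the firm stop. No check failed.

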